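# Click a desk tray's divider along and stow the handset

## Robot

A 7-joint arm with a two-finger parallel gripper is mounted at the origin on the work surface; the furniture and walls round the work are solid. World frame = base frame: x ahead of the robot, y to its left, z up, the work surface at z = 0. Lengths are in m, angles in rad, forces in N, time in s.
With the tool pointing down it reaches from about 0.425 to 0.925 m from the base axis. Payload 6.8 kg.
Tool frame: the origin (TCP) lies on the front face of the gripper's body, between the roots of the fingers; the fingertips stand 73 mm ahead of it and the grasp point (between the pads) lies 54 mm ahead of it (env.nose_length is the distance from the TCP to the fingertips, in m); z points along the fingers, y is the direction in which the jaws open and shut (so a half turn about z gives the same grasp; the last joint's range is limited). The gripper opens to 85 mm and grips with 20 to 120 N. Pads are 22 mm wide; open, the fingers measure 114 mm over their backs; the gripper's body (76 mm by 85 mm) begins 54 mm behind the grasp point. The pads swing forward as they close: fully open they stand 13 mm farther back than shut.
Start: joints at [-1.232, 0.477, 0.022, 1.555, -0.011, 1.109, -0.083], TCP at [0.292, 0.609, 0.304] pointing down, gripper open.
Joint ranges: [-2.96, 2.96], [-0.34, 2.1], [-1.41, 1.46], [0.24, 2.44], [-1.37, 4.51], [0.17, 1.92], [-2.96, 2.96]. Speed limits (rad/s): [2.39, 2.39, 3.14, 3.14, 3.14, 3.14, 3.14].

## Interface

Orientations are given as a unit quaternion [w, x, y, z].
In Python, from cell import env, kin, camera, calibration, job gives the robot as it stands. The module is installed in compiled form; this text tells all that it offers. Calls block until the motion is done:
- env.reach(position, orientation): joint-space move of the TCP to a pose.
- env.movel(position, velocity=0.15, rot=None, stop_force=None): straight line of the TCP; rot=None keeps the orientation; velocity is the mean speed in m/s. With stop_force (N) it stops when the force on the tool has changed by that much, and returns True; else False.
- env.goto_joints(angles): joint-space move.
- env.grip(opening, f_grip=None): finger opening in m; f_grip is the grip in N (None keeps the last); returns when the fingers have stopped.
- env.dwell(seconds).
- kin.inverse_kinematics(position, orientation): joint angles nearest the present ones, or None.
- env.get_state(): the state.
- camera(name): name is "scene" or "top" or "wrist"; returns (picture, depth): 400x640x3 uint8, blue, green, red; 400x640 float32, m along the optical axis (not along the pixel's ray), 0 where there is no reading.
- calibration(name): a dict with "fx", "fy", "cx", "cy" (pixels), "rvec" (rotation vector, rad) and "tvec" (3), from world to camera coordinates, as OpenCV has them. Camera axes: x right, y down, z forward; pixel columns grow to the right and rows downward; lengths in m; the calibration is good to about 2 mm. The wrist camera is an equidistant fisheye: a pixel r from the principal point sees the ray r / f radians off the axis. A picture is of the moment at which its call begins: read the wrist's pose just before it. calibration takes no time and is no camera call; for the wrist camera it gives the pose at the moment of the call.
A pose or a line that the arm cannot do raises env.PlanningError and nothing moves.
- job.job_done(): hands the job in, once; it reports no verdict.
The state is a dict: "time": time; "qpos": joint angles; "joint_velocities": joint speeds; "joint_torque": joint torques, N m; "tcp_pos": TCP position; "orientation": TCP orientation; "force": force on the tool from outside, world axes, zero at the start; "torque": the same for the moment, N m; "opening": finger opening in m.
Only numpy, scipy, OpenCV 4.12 (cv2) and the standard library are available. Lean on these libraries where they do the work, as an engineer would, in place of code of your own. Each camera call takes 0.05 s, during which the arm holds its last target.

## Task

The cordless phone handset does not fit the tray's left bay yet. Push the orange thumb lever to click the divider along, one click per push and letting the lever spring back each time, until the left bay is just long enough for the handset and not one click more, because the tape roll must still fit the other bay. Then lay the handset flat, face up, in the left bay, without moving the divider by hand, and let go; leave everything else where it is.

Things in the scene. Friction and masses are not known exactly. Their poses are not given: they have to be found in the camera images.
- tray: Grey open tray fixed to the desk, origin under its centre, z up, y along. Inside: x -70..70, y -136..136 mm, floor top z 5, walls 4 thick, 34 high. An upright divider parts the left bay (tray +y) from the other bay (-y). A closed grey housing 62 high hides the click works: x -118..-74, y -156..50 mm. White ticks on the +x rim show the notches, 12 mm apart. A flange 3 high reaches x 94.
- divider: Aluminium divider 6 mm thick, top z 55 mm; origin mid-thickness at the tray origin's height. Sprung notches hold it: origin at tray y +15 mm in notch 0, then +3, -9, -21, -33 (notch 4), to -69. Left bay: 118 mm in notch 0, then 130, 142, 154, 166 (notch 4), 12 more a click. Starts in notch 1 or 2. The lever drives it only towards -y, never back. Do not push it by hand.
- lever (a joint): Spring-return ratchet lever, rad: 0 home (leans 0.45 to tray +y), grows when pushed to tray -y, stop 0.90. One push, one click (divider jumps 12 mm); let it return home for the next. First light idle travel (1-3 N), unseen and different each time, then the push rises to 6-11 N and at the click falls to about half, anywhere from 0.2 to 0.7 rad. About 0.26 beyond that is a second, unwanted click.
- lever_pivot (a point): Pivot of the lever, inside the housing, at tray (-96, -95, 6) mm.
- lever_pad (a point): Middle of the lever's orange pad, 93 mm from the pivot. Pad 30 mm wide (tray x), 9 thick, 34 tall along the lever; the stem below it is an 8 mm rod. Push its +y face towards tray -y.
- long_bay (a point): Point on the tray floor at the middle of the left bay when the divider is in notch 4, at tray (0, 53, 5) mm; axes as the tray's.
- handset: Black cordless phone handset lying face up on the desk to the left, 158 x 48 x 26 mm (its solid part 22 mm high), 130 g. Origin at the centre of its underside, x along its length, z up. Grasp across the 48 mm width.
- tape_roll: Cream roll of paper tape, 90 mm in diameter, 19 mm high, lying right of the tray. Leave it. Origin at the centre of its underside.
- wax_block: Yellow wax block 56 x 38 x 20 mm, right of the tray. Leave it. Origin at the centre of its underside.
There are look-alikes about, which are no part of the job. What is meant by the handset is not brown or pink, and is the larger of those in its own colour.

How it is judged:
By the outcome, as a careful person would: the job done as asked, in the order asked, and still so for the second after the job is handed in, with the robot touching nothing.
It also fails if it takes over 72 s, if anything falls off the work surface, if the arm or the gripper's body presses on something with over 40 N, if the wrist force passes 120 N, or if a joint passes its speed limit or range.

## Working session

There is one attempt and no reset: what is moved stays moved. The work goes in short steps, each a Python script; the robot and the scene stay as the last script left them, time stands still between calls to the robot, and variables do not carry over. Pictures are saved under pics/ and viewed, and the job is handed in when it is done.

```bash
mkdir -p pics; ls
python3 - <<'E'
from cell import env, kin, camera, calibration, job
import cv2, numpy as np
for n in ["scene","top"]:
    p,d=camera(n); cv2.imwrite(f"pics/{n}0.png",p); np.save(f"{n}0.npy",d); c=calibration(n); print(n,c)
print(env.get_state()["time"])
E
```

```text
pics
scene {'fx': 469.2168626889256, 'fy': 469.2168626889256, 'cx': 328.7078741829147, 'cy': 196.62782550800605, 'rvec': array([ 2.25325619, -0.59804604,  0.28130129]), 'tvec': array([-0.3550975 ,  0.25877182,  1.54972435])}
top {'fx': 446.92590726015203, 'fy': 446.92590726015203, 'cx': 315.89769807901615, 'cy': 197.48425065719522, 'rvec': array([ 2.19614171, -2.14867509,  0.11694391]), 'tvec': array([0.06138903, 0.47080721, 1.65931663])}
0.1
```

View pics/scene0.png

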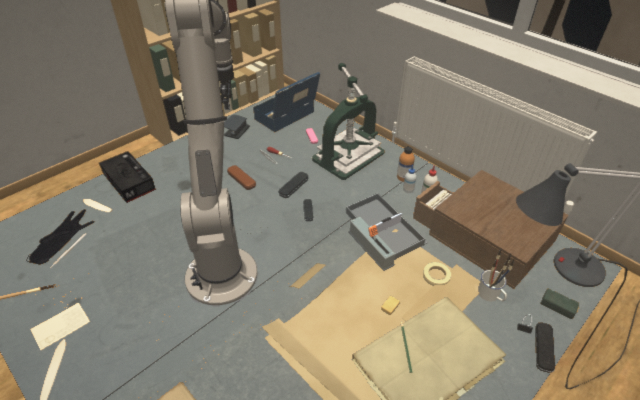

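View pics/top0.png

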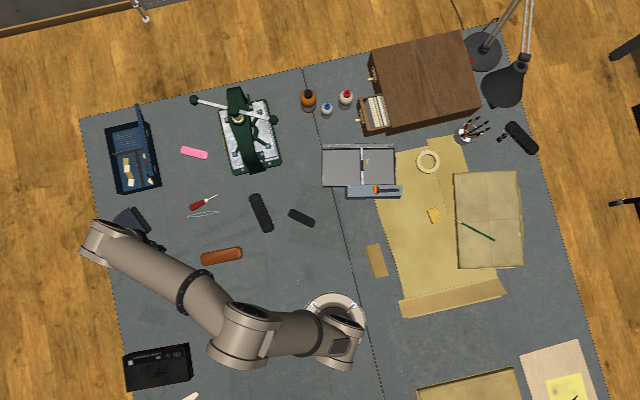

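The top view shows the tray around (358,170), the large black handset at (261,212), a smaller black look-alike at (301,217), and the orange lever near (380,190). I'll enlarge those parts.

Run:
```python
import cv2
p=cv2.imread("pics/top0.png")
cv2.imwrite("pics/t_tray.png",cv2.resize(p[130:210,310:410],None,fx=7,fy=7,interpolation=cv2.INTER_CUBIC))
cv2.imwrite("pics/t_hs.png",cv2.resize(p[180:250,235:325],None,fx=8,fy=8,interpolation=cv2.INTER_CUBIC))
p=cv2.imread("pics/scene0.png")
cv2.imwrite("pics/s_tray.png",cv2.resize(p[185:275,335:435],None,fx=6,fy=6,interpolation=cv2.INTER_CUBIC))
```

```text
(no output)
```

View pics/t_tray.png

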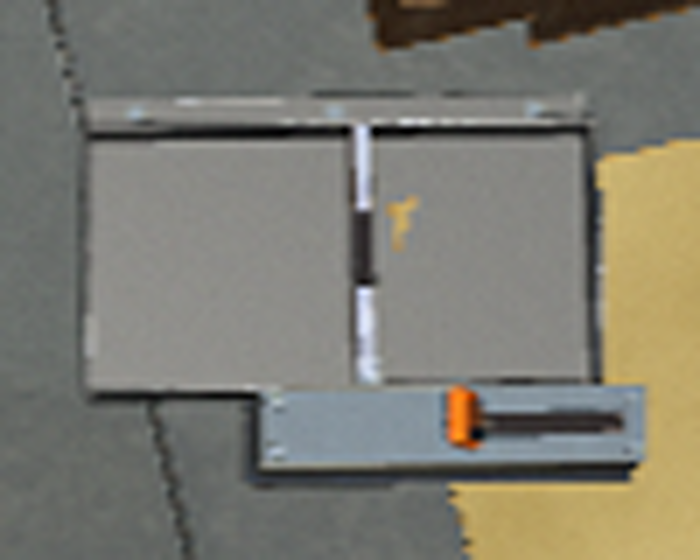

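View pics/t_hs.png

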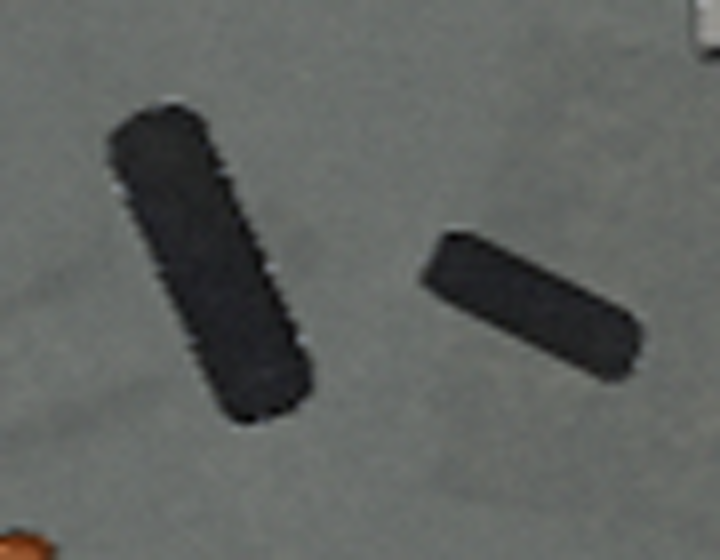

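View pics/s_tray.png

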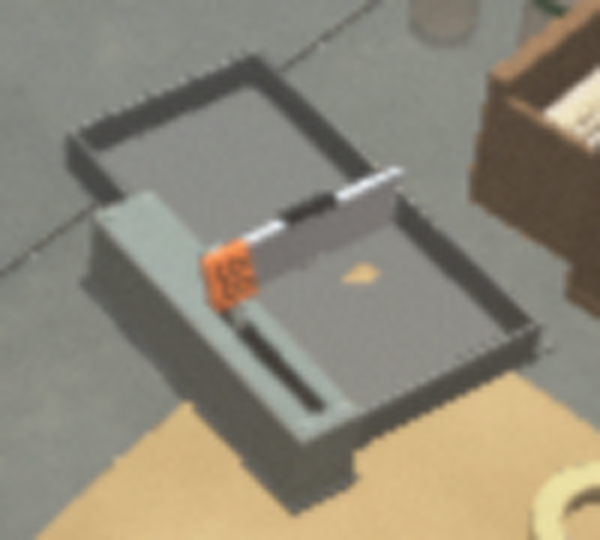

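```bash
cat > h.py <<'E'
from cell import env, kin, camera, calibration, job
import cv2, numpy as np
from scipy.spatial.transform import Rotation as R
def ray(c,u,v,fish=False):
    Rm=cv2.Rodrigues(np.array(c["rvec"]))[0]; t=np.array(c["tvec"])
    a=np.array([(u-c["cx"])/c["fx"],(v-c["cy"])/c["fy"]])
    if fish:
        r=np.hypot(*a); d=np.array([*(a/max(r,1e-9)*np.sin(r)),np.cos(r)])
    else: d=np.array([a[0],a[1],1.])
    return -Rm.T@t, Rm.T@d
def px(c,u,v,z,fish=False):
    o,d=ray(c,u,v,fish); return o+d*(z-o[2])/d[2]
def proj(c,P,fish=False):
    Rm=cv2.Rodrigues(np.array(c["rvec"]))[0]; p=Rm@np.array(P)+np.array(c["tvec"])
    if fish:
        r=np.hypot(p[0],p[1]); th=np.arctan2(r,p[2]); a=p[:2]/max(r,1e-9)*th
    else: a=p[:2]/p[2]
    return np.array([c["fx"]*a[0]+c["cx"],c["fy"]*a[1]+c["cy"]])
def down(yaw):  # tool z down, tool y axis (jaw) at world yaw
    y=np.array([np.cos(yaw),np.sin(yaw),0]); z=np.array([0,0,-1.]); x=np.cross(y,z)
    q=R.from_matrix(np.c_[x,y,z]).as_quat(); return np.array([q[3],q[0],q[1],q[2]])
E
python3 - <<'E'
from h import *
c=calibration("top")
def T(x,y,z): return px(c,310+x/7,130+y/7,z)
for n,a in dict(hTL=(262,395,.062),hTR=(643,388,.062),hBL=(262,465,.062),hBR=(633,463,.062),inTL=(90,137,.005),inBL=(88,393,.034),inTR=(585,135,.005),dtop=(362,126,.055),dbot=(370,380,.055),pad=(463,417,.09)).items(): print(n,T(*a).round(4))
def H(x,y,z=.022): return px(c,235+x/8,180+y/8,z)
for a in [(110,145),(205,120),(222,410),(312,385),(160,105),(270,420)]: print(H(*a).round(4))
# mask of handset
p=cv2.imread("pics/top0.png"); g=p.max(2)
m=(g<60).astype(np.uint8); m2=np.zeros_like(m); m2[180:240,240:288]=m[180:240,240:288]
n,l,s,ce=cv2.connectedComponentsWithStats(m2); k=1+np.argmax(s[1:,4]); print(s[k],ce[k])
vv,uu=np.nonzero(l==k); P=np.array([px(c,u,v,.022)[:2] for u,v in zip(uu,vv)],np.float32)
print(cv2.minAreaRect(P), P.mean(0))
d=np.load("top0.npy"); print(d[vv,uu].mean())
print(env.get_state()['time'])
E
```

```text
hTL [ 0.509  -0.0436  0.062 ]
hTR [ 0.5173 -0.2447  0.062 ]
hBL [ 0.4719 -0.0441  0.062 ]
hBR [ 0.4773 -0.2395  0.062 ]
inTL [0.6572 0.0488 0.005 ]
inBL [0.5116 0.0476 0.034 ]
inTR [ 0.6646 -0.2238  0.005 ]
dtop [ 0.6559 -0.0955  0.055 ]
dbot [ 0.5192 -0.1012  0.055 ]
pad [ 0.4963 -0.1458  0.09  ]
[0.4615 0.3243 0.022 ]
[0.4743 0.2801 0.022 ]
[0.3383 0.2675 0.022 ]
[0.3509 0.2259 0.022 ]
[0.4809 0.3015 0.022 ]
[0.3341 0.245  0.022 ]
[249 193  25  40 488] [260.96721311 212.47336066]
((0.40853098034858704, 0.27666613459587097), (0.15521058440208435, 0.046107739210128784), 25.45183563232422) [0.4084969 0.2765739]
1.6702535
0.1
```

From the top view the tray centre is about (0.590, -0.0905) with yaw about 0.034. The divider is near tray y -8, which is notch 2. I'll take a wrist close-up to confirm, from above the tray with the gripper shut.

Run:
```python
from h import *
q=down(0.034)
print(q, env.get_state()["orientation"])
env.reach([0.52,-0.07,0.36],q)
env.grip(0.0,20)
st=env.get_state(); c=calibration("wrist"); p,d=camera("wrist"); cv2.imwrite("pics/w1.png",p); np.save("w1.npy",d)
import pickle; pickle.dump(c,open("w1.pkl","wb"))
print(st["time"],st["tcp_pos"],st["qpos"],st["force"],c)
```

```text
[0.         0.69498437 0.71902484 0.        ] [-1.37404532e-04  2.21537497e-01  9.75151512e-01 -8.04411240e-04]
3.4083 [ 0.52000248 -0.07001404  0.36002453] [-0.59600431  0.198453    0.71578832  1.87984198 -0.14459001  1.11527656
  0.20796206] [-0.59604596 -0.67967475 -0.02971329] {'fx': 309.70691628693146, 'fy': 309.70691628693146, 'cx': 315.71246754242173, 'cy': 199.95328629125484, 'rvec': array([-2.83434162, -0.0485988 , -0.00760123]), 'tvec': array([-0.51665841, -0.14009656,  0.40651273])}
```

View pics/w1.png

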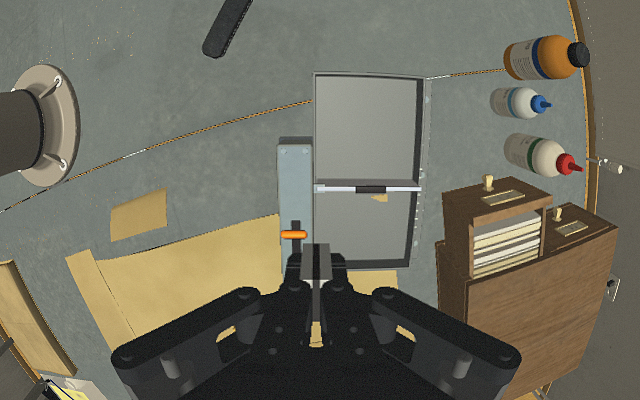

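The wrist view shows the tray at (315-425, 75-268), the divider at row 187 and the lever pad at (294,234). I'll enlarge it and overlay the model.

```bash
cat >> h.py <<'E'
def tray(c0,yaw,p):
    s,k=np.sin(yaw),np.cos(yaw); p=np.array(p,float)/1000
    return np.array([c0[0]+k*p[0]-s*p[1],c0[1]+s*p[0]+k*p[1],p[2]])
E
python3 - <<'E'
from h import *
import pickle
c=pickle.load(open("w1.pkl","rb")); p=cv2.imread("pics/w1.png")
f=4;x0,y0=270,65
im=cv2.resize(p[65:210,270:440],None,fx=f,fy=f,interpolation=cv2.INTER_CUBIC)
cv2.imwrite("pics/w1c.png",im)
for dn,dy in [(0,15),(1,3),(2,-9),(3,-21)]:
    pass
for n,P in dict(inTL=(-70,136,34),inTR=(70,136,34),hTL=(-118,50,62),hTR=(-74,50,62),d1a=(-70,6,55),d2a=(-70,-6,55),d2b=(70,-6,55)).items():
    u=proj(c,tray((.59,-.0905),.034,P),True); print(n,u.round(1),((u-[x0,y0])*f).round(0))
E
```

```text
inTL [315.7  76.8] [183.  47.]
inTR [423.3  81.6] [613.  66.]
hTL [275.6 147. ] [ 22. 328.]
hTR [312.3 146.7] [169. 327.]
d1a [315.6 180.9] [183. 464.]
d2a [315.6 190.2] [183. 501.]
d2b [422.5 190.6] [610. 502.]
```

View pics/w1c.png

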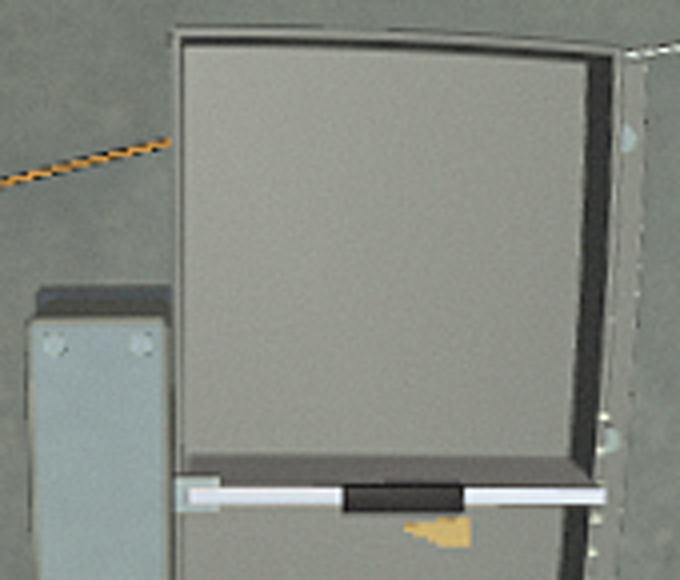

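Run:
```python
from h import *
import pickle
from scipy.optimize import least_squares
c=pickle.load(open("w1.pkl","rb"))
def M(x,y): return (270+x/4,65+y/4)
obs=[((-70,136,34),M(182,41)),((70,136,34),M(610,55)),((-118,50,62),M(30,322)),((-74,50,62),M(167,321)),((-70,-6,55),M(188,487)),((70,-6,55),M(605,487)),((-74,140,34),M(173,32)),((74,140,34),M(622,48))]
f=lambda x:np.concatenate([proj(c,tray(x[:2],x[2],P),True)-m for P,m in obs])
r=least_squares(f,[.59,-.09,.034],loss='soft_l1'); print(r.x,(r.fun.reshape(-1,2)).round(1))
c=calibration("top")
def T(x,y): return (310+x/7,130+y/7)
o2=[((-74,50,62),T(262,393)),((-74,-156,62),T(643,388)),((-118,50,62),T(262,465)),((-118,-156,62),T(633,465)),((70,136,5),T(90,137)),((70,-136,5),T(585,135)),((70,-9,55),T(362,126)),((-70,-9,55),T(370,380))]
g=lambda x:np.concatenate([proj(c,tray(x[:2],x[2],P))-m for P,m in o2])
r=least_squares(g,[.59,-.09,.034],loss='soft_l1'); print(r.x,(r.fun.reshape(-1,2)).round(1))
```

```text
[ 0.59088212 -0.08761746  0.04400582] [[-0.1 -0.2]
 [ 0.5  0.2]
 [-1.5  0.1]
 [ 0.9 -0.3]
 [-0.5  1.8]
 [ 2.2  1.2]
 [-1.1 -1. ]
 [ 0.4 -0.8]]
[ 0.58895754 -0.08898399  0.02555623] [[-0.7 -1. ]
 [ 0.6 -0.4]
 [-0.6  0.6]
 [ 2.3  0.4]
 [-0.   0.4]
 [-0.2  0.6]
 [ 0.2 -0.8]
 [-0.4 -0. ]]
```

Notch 2 agrees with both views and the tick marks, so two clicks reach notch 4. Now the first push, in small steps with the force logged.

```bash
cat >> h.py <<'E'
C0=(0.590,-0.088); YAW=0.037
def fy():  # force along tray +y
    s=env.get_state(); return float(np.dot(s["force"][:2],[-np.sin(YAW),np.cos(YAW)]))
def push(ystart=-15,z=151,step=3.0,ymax=-112):
    b=fy(); y=ystart; log=[]; pk=0
    while y>ymax:
        y-=step if pk>0.8 else step*1.0
        env.movel(tray(C0,YAW,(-96,y,z)),velocity=0.05)
        f=fy()-b; log.append((y,round(f,1)))
        if f>20: print("too much"); break
        if pk>5 and f<0.68*pk: print("CLICK"); break
        pk=max(pk,f)
    print(log,env.get_state()["time"],flush=True); return y
E
python3 - <<'E'
from h import *
q=down(YAW)
env.movel(tray(C0,YAW,(-96,-15,200)),velocity=0.2,rot=q)
env.movel(tray(C0,YAW,(-96,-15,151)),velocity=0.15)
print(env.get_state()["time"],fy())
push()
p,d=camera("wrist"); cv2.imwrite("pics/w2.png",p)
p,d=camera("scene"); cv2.imwrite("pics/s2.png",cv2.resize(p[185:275,335:435],None,fx=6,fy=6,interpolation=cv2.INTER_CUBIC))
E
```

```text
4.9167 0.39002814268158037
CLICK
[(-18.0, -1.3), (-21.0, -1.3), (-24.0, -0.2), (-27.0, -0.5), (-30.0, 0.0), (-33.0, 0.7), (-36.0, 1.9), (-39.0, 0.8), (-42.0, 1.1), (-45.0, 0.2), (-48.0, 0.3), (-51.0, 0.3), (-54.0, 0.2), (-57.0, 0.8), (-60.0, 1.2), (-63.0, 0.6), (-66.0, 0.5), (-69.0, 1.4), (-72.0, 2.2), (-75.0, 2.3), (-78.0, 1.3), (-81.0, 3.8), (-84.0, 5.5), (-87.0, 7.8), (-90.0, 9.9), (-93.0, 9.6), (-96.0, 4.1)] 11.6667
```

Run:
```python
from h import *
p=cv2.imread("pics/w2.png"); a=cv2.imread("pics/s2.png")
cv2.imwrite("pics/w2b.png",np.hstack([cv2.resize(a,(420,378)),cv2.resize(p[:300,250:550],(378,378))]))
```

```text
(no output)
```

View pics/w2b.png

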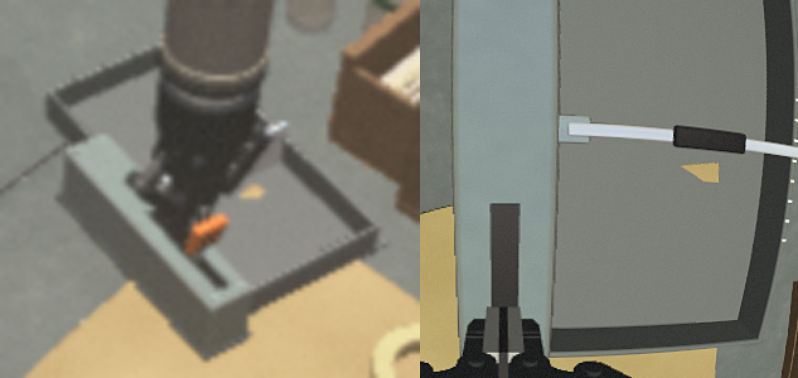

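The lever is pushed over and the pad is in front of the finger. I'll let it spring back and check the divider from the first viewpoint.

Run:
```python
from h import *
import pickle
env.movel(tray(C0,YAW,(-96,-15,151)),velocity=0.15)
env.movel([0.52,-0.07,0.36],velocity=0.25,rot=down(.034))
c=calibration("wrist");p,d=camera("wrist"); pickle.dump(c,open("w3.pkl","wb"));cv2.imwrite("pics/w3.png",p)
cv2.imwrite("pics/w3c.png",cv2.resize(p[65:210,270:440],None,fx=4,fy=4,interpolation=cv2.INTER_CUBIC))
print(env.get_state()["time"],fy())
```

```text
13.5167 0.1990150828190541
```

View pics/w3c.png

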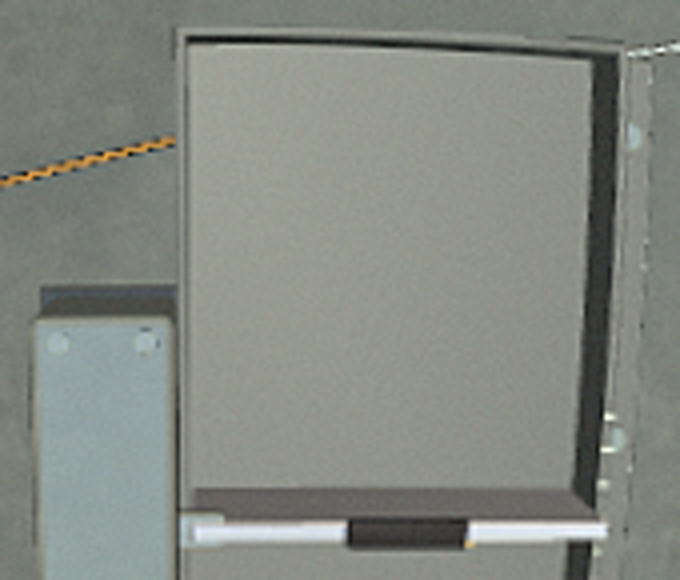

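View pics/w3.png

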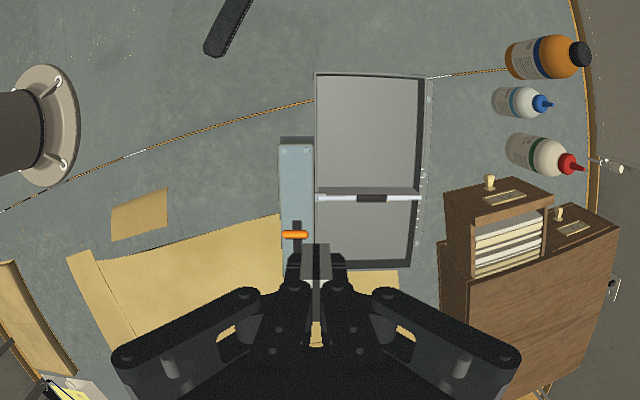

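The lever is home again at (294,234). The divider moved one notch (row 487 to 521), with three ticks clear on its +y side, so it is in notch 3. Second push.

Run:
```python
from h import *
import pickle
env.movel(tray(C0,YAW,(-96,-15,200)),velocity=0.25,rot=down(YAW))
env.movel(tray(C0,YAW,(-96,-15,151)),velocity=0.15)
push()
env.movel(tray(C0,YAW,(-96,-15,151)),velocity=0.15)
env.movel([0.52,-0.07,0.36],velocity=0.25,rot=down(.034))
c=calibration("wrist");p,d=camera("wrist"); pickle.dump(c,open("w4.pkl","wb"));cv2.imwrite("pics/w4.png",p)
cv2.imwrite("pics/w4c.png",cv2.resize(p[65:210,270:440],None,fx=4,fy=4,interpolation=cv2.INTER_CUBIC))
print(env.get_state()["time"],fy())
```

```text
CLICK
[(-18.0, 0.6), (-21.0, -0.6), (-24.0, 0.7), (-27.0, -0.2), (-30.0, 0.1), (-33.0, 1.6), (-36.0, 1.3), (-39.0, 2.1), (-42.0, 1.9), (-45.0, 1.0), (-48.0, 0.5), (-51.0, 1.9), (-54.0, 0.7), (-57.0, 1.1), (-60.0, 1.1), (-63.0, 2.1), (-66.0, 0.7), (-69.0, 1.0), (-72.0, 2.4), (-75.0, 2.2), (-78.0, 2.1), (-81.0, 4.1), (-84.0, 6.0), (-87.0, 8.8), (-90.0, 10.4), (-93.0, 10.1), (-96.0, 4.5)] 21.5583
23.3083 -0.0590289610821278
```

View pics/w4c.png

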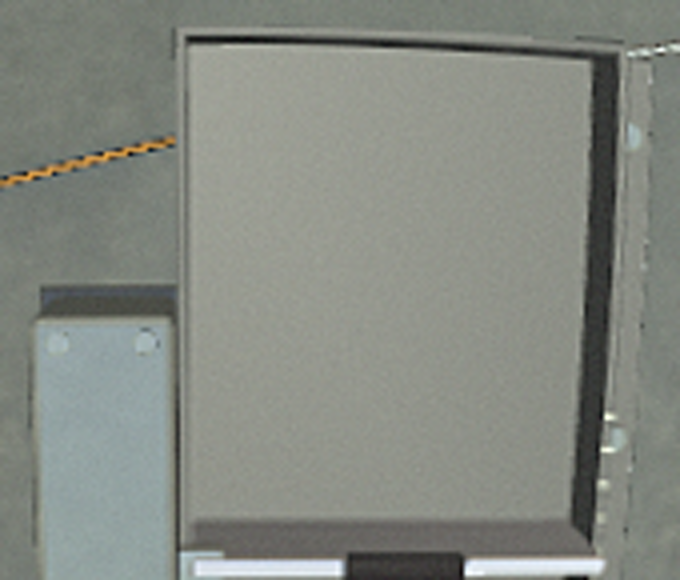

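The divider is in notch 4, with four ticks clear on its +y side. Next I'll look at the handset with the wrist camera.

Run:
```python
from h import *
import pickle
a=0.42; q=down(a-np.pi/2)
ok=False
for off in (-.08,-.06,-.04,0):
    P=[.4085+off*np.cos(a),.2766+off*np.sin(a),.26]
    if kin.inverse_kinematics(P,q) is not None:
        try: env.reach(P,q); ok=True; break
        except env.PlanningError as e: print(e)
print(off,ok)
env.grip(0.085,20)
c=calibration("wrist");p,d=camera("wrist"); pickle.dump(c,open("w5.pkl","wb"));cv2.imwrite("pics/w5.png",p); np.save("w5.npy",d)
st=env.get_state(); print(st["time"],st["tcp_pos"],st["qpos"])
print(px(c,320,200,.02,True))
```

```text
-0.08 True
25.9417 [0.33542873 0.24398092 0.25999287] [-1.25549799  0.09296722  0.51241808  2.21621307 -0.06089287  0.84524607
 -1.85525273]
[0.3174791  0.23106238 0.02      ]
```

View pics/w5.png

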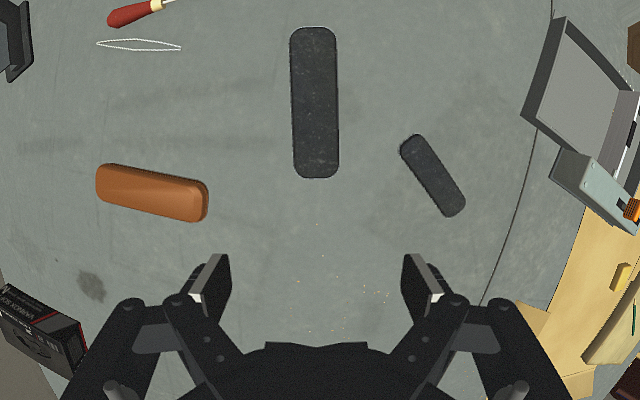

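The handset is at (315,102), spanning (289-339, 27-178), and the small look-alike is at (433,176). I'll segment the handset for its exact pose.

Run:
```python
from h import *
import pickle
c=pickle.load(open("w5.pkl","rb")); p=cv2.imread("pics/w5.png")
m=np.zeros(p.shape[:2],np.uint8); m[15:195,275:355]=(p.max(2)[15:195,275:355]<85)
m=cv2.morphologyEx(m,cv2.MORPH_OPEN,np.ones((3,3),np.uint8)); m=cv2.morphologyEx(m,cv2.MORPH_CLOSE,np.ones((7,7),np.uint8))
n,l,s,ce=cv2.connectedComponentsWithStats(m);k=1+np.argmax(s[1:,4]);print(s[k],ce[k])
cs,_=cv2.findContours((l==k).astype(np.uint8),cv2.RETR_EXTERNAL,cv2.CHAIN_APPROX_NONE)
for z in (0.0,.015,.022):
    P=np.array([px(c,*q,z,True)[:2] for q in cs[0][:,0]],np.float32); print(z,cv2.minAreaRect(P))
cv2.imwrite("pics/w5c.png",cv2.resize(p[10:195,260:370],None,fx=3.2,fy=3.2,interpolation=cv2.INTER_CUBIC))
```

```text
[ 289   27   50  151 6833] [314.12966486 101.79935607]
0.0 ((0.4076407849788666, 0.27806487679481506), (0.16358309984207153, 0.04949265345931053), 25.66731834411621)
0.015 ((0.4075407087802887, 0.2779344320297241), (0.15614445507526398, 0.04724208638072014), 25.667301177978516)
0.022 ((0.4074940085411072, 0.27787357568740845), (0.15267314016819, 0.046191830188035965), 25.667312622070312)
```

View pics/w5c.png

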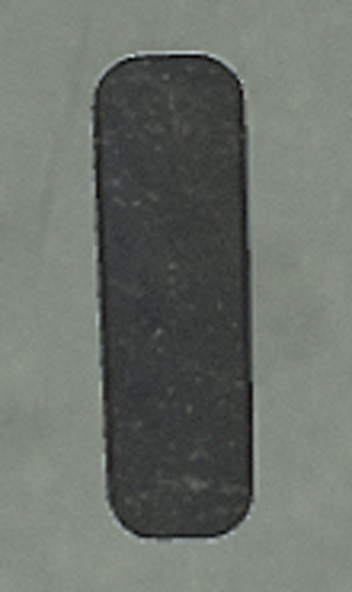

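Run:
```python
from h import *
import pickle
a=np.deg2rad(25.6); q=down(a-np.pi/2); H=[.408,.2772]
env.movel([*H,.13],velocity=0.2,rot=q)
print(env.movel([*H,.079],velocity=0.08,stop_force=12))
env.grip(0.03,50)
st=env.get_state(); print(st["time"],st["opening"],st["force"],st["tcp_pos"])
print(env.movel([*H,.20],velocity=0.2))
print(env.get_state()["opening"],env.get_state()["force"])
env.reach(tray(C0,YAW,(0,53,200)),down(YAW))
c=calibration("wrist");p,d=camera("wrist"); pickle.dump(c,open("w6.pkl","wb"));cv2.imwrite("pics/w6.png",p)
st=env.get_state(); print(st["time"],st["opening"],st["tcp_pos"])
p,d=camera("scene");cv2.imwrite("pics/s6.png",p)
```

```text
False
28.0833 0.04685254261996282 [-0.97743542 -0.31870294  6.2032166 ] [0.40819528 0.27740278 0.07965234]
False
0.04661569945695928 [ 0.93043714 -0.39077094 -1.65627001]
30.4417 0.046660631299919375 [ 0.58779758 -0.03364934  0.19952457]
```

View pics/w6.png

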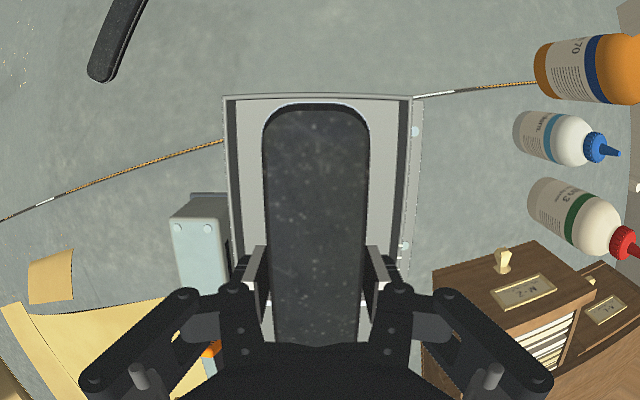

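View pics/s6.png

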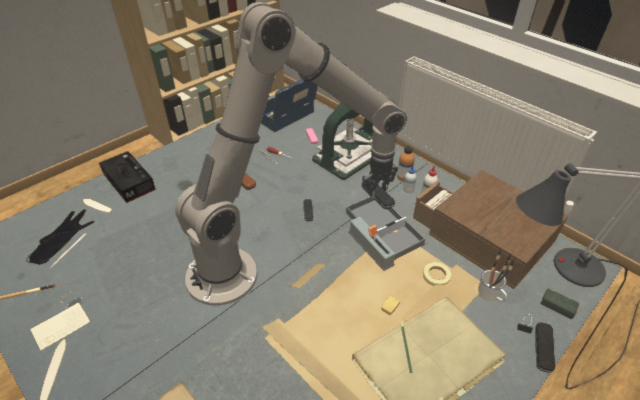

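Run:
```python
from h import *
import pickle
p=cv2.imread("pics/w6.png")
cv2.imwrite("pics/w6c.png",cv2.resize(p[85:245,215:425],None,fx=3.7,fy=3.7,interpolation=cv2.INTER_CUBIC))
c=pickle.load(open("w6.pkl","rb"))
for n,P in dict(inTL=(-70,136,34),inTR=(70,136,34),outTL=(-74,140,34),outTR=(74,140,34),hTL=(-118,50,62),hTR=(-74,50,62)).items():
    u=proj(c,tray(C0,YAW,P),True); print(n,u.round(1),((u-[215,85])*3.7).round(0))
```

```text
inTL [226.1 101.4] [41. 61.]
inTR [408.4 101.8] [716.  62.]
outTL [221.1  96.7] [22. 43.]
outTR [413.4  97.1] [734.  45.]
hTL [165.9 218.9] [-182.  495.]
hTR [217.6 219.9] [ 10. 499.]
```

View pics/w6c.png

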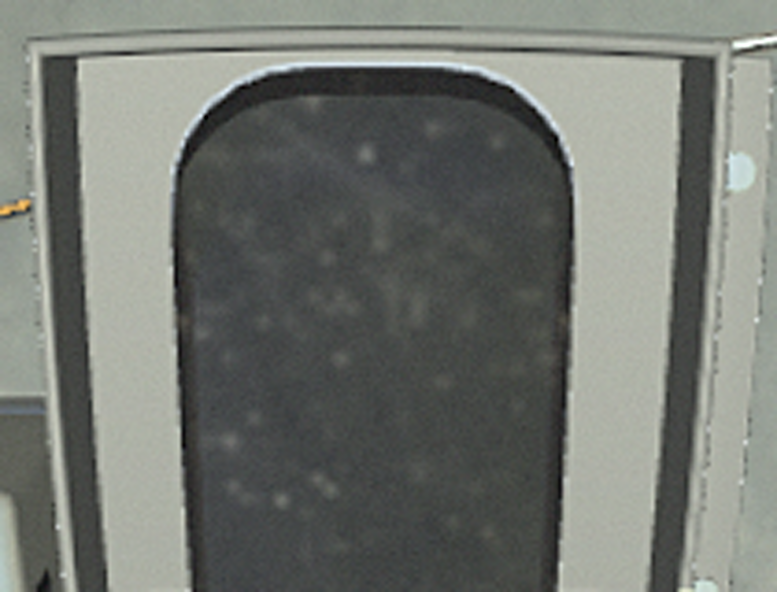

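Run:
```python
from h import *
import pickle
c=pickle.load(open("w6.pkl","rb"))
tcp=np.array([0.58779758,-0.03364934])
s,k=np.sin(YAW),np.cos(YAW)
def loc(x,y,z):
    P=px(c,215+x/3.7,85+y/3.7,z,True)[:2]-tcp
    return (np.array([k*P[0]+s*P[1],-s*P[0]+k*P[1]])*1000).round(1)   # in tool: tray x, tray y relative to TCP
for n,a in dict(rim_out_L=(31,40,.034),rim_out_mid=(380,28,.034),rim_out_R=(728,42,.034),rim_in_mid=(380,46,.034),floorL=(80,59,.005),floormid=(380,55,.005),floorR=(682,60,.005),lwall_floor1=(80,100,.005),lwall_floor2=(107,580,.005),rwall1=(682,100,.005),rwall2=(652,580,.005),lrim1=(35,100,.034),lrim2=(65,560,.034),hsB=(370,66,.1203),hsT=(370,95,.142),hsL1=(175,180,.1203),hsR1=(573,180,.1203),hsL2=(188,570,.1203),hsR2=(560,570,.1203)).items(): print(n,loc(*a))
print("cam",(-cv2.Rodrigues(c['rvec'])[0].T@c['tvec']-[*tcp,.2]).round(3))
print("nominal: rim_out y 87, in y 83")
```

```text
rim_out_L [-71.9  86.1]
rim_out_mid [ 0.4 86.3]
rim_out_R [72.8 86.1]
rim_in_mid [ 0.5 82.6]
floorL [-68.8  82.1]
floormid [ 0.6 81.3]
floorR [70.7 82.2]
lwall_floor1 [-69.1  72.4]
lwall_floor2 [-69.8 -48.9]
rwall1 [71.  72.8]
rwall2 [ 71.6 -48.8]
lrim1 [-71.4  73.4]
lrim2 [-71.8 -30.3]
hsB [-1.3 77.9]
hsT [-1.2 74.5]
hsL1 [-26.8  63.3]
hsR1 [25.3 63.4]
hsL2 [-27.4   7.8]
hsR2 [26.2  7.9]
cam [-0.004  0.077  0.069]
nominal: rim_out y 87, in y 83
```

The wall gap at the front is about 4.5 mm against an ideal 4, and the yaws agree. I'll shift +0.4 mm and descend guarded.

Run:
```python
from h import *
import pickle
def P(z): return tray(C0,YAW,(1,53.4,z))
print(env.movel(P(150),velocity=0.12))
print(env.movel(P(100),velocity=0.05,stop_force=6), env.get_state()["tcp_pos"],env.get_state()["force"])
c=calibration("wrist");p,d=camera("wrist"); pickle.dump(c,open("w7.pkl","wb"));cv2.imwrite("pics/w7.png",p)
print(env.get_state()["time"])
p,d=camera("top");cv2.imwrite("pics/t7.png",cv2.resize(p[130:210,310:410],None,fx=6,fy=6,interpolation=cv2.INTER_CUBIC))
```

```text
False
False [ 0.58927373 -0.0346022   0.10032496] [-0.10761174  0.03764057 -1.54230874]
32.2583
```

View pics/w7.png

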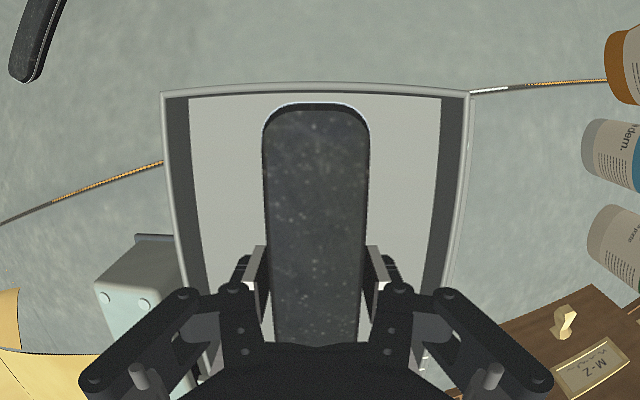

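The handset's lower edge is already below the rim and divider top, with no contact force and a clear gap at the front wall. I'll finish lowering and release.

Run:
```python
from h import *
def P(z): return tray(C0,YAW,(1,53.4,z))
print(env.movel(P(84.5),velocity=0.03,stop_force=5), env.get_state()["tcp_pos"],env.get_state()["force"])
env.grip(0.068,20); env.dwell(0.2)
print(env.get_state()["opening"],env.get_state()["force"])
print(env.movel(P(150),velocity=0.1,stop_force=10))
env.movel(P(260),velocity=0.2)
# view from -y offset so the camera sees the whole bay
env.movel(tray(C0,YAW,(0,-40,330)),velocity=0.25)
p,d=camera("wrist"); cv2.imwrite("pics/w8.png",p)
p,d=camera("scene");cv2.imwrite("pics/s8.png",cv2.resize(p[180:300,330:490],None,fx=5,fy=5,interpolation=cv2.INTER_CUBIC))
print(env.get_state()["time"])
```

```text
True [ 0.58872541 -0.03453724  0.08474663] [-1.35054457  0.1507532   4.98581331]
0.06796383640992232 [-0.27774437 -0.15726828 -0.28508684]
False
35.5833
```

View pics/w8.png

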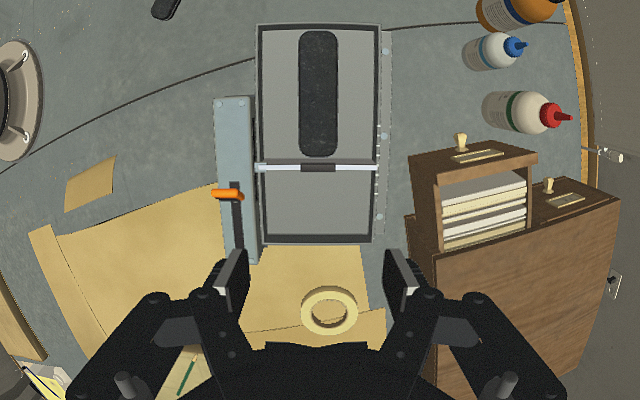

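View pics/s8.png

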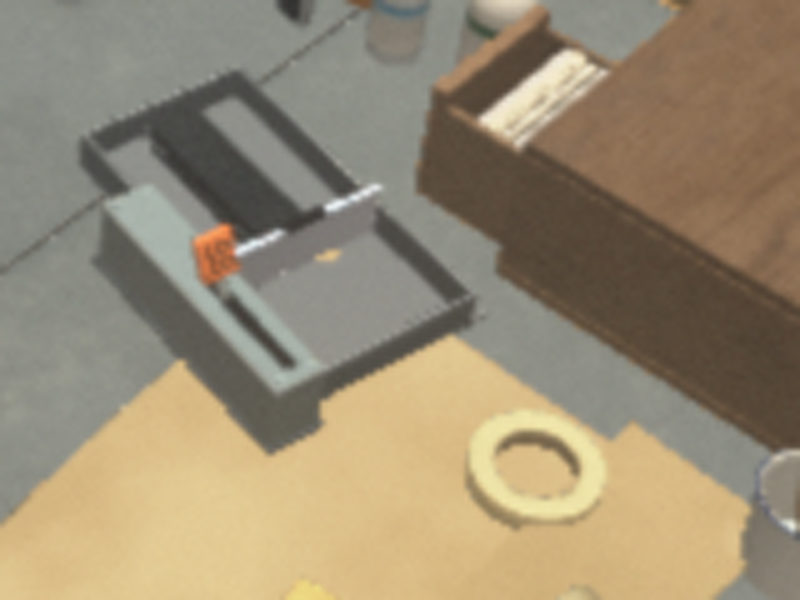

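The handset lies in the left bay at (318,92), clear of the wall and the divider at row 167, and the lever is home at (228,193). I'll do a close check of gaps and flatness before handing in.

Run:
```python
from h import *
c=calibration("wrist"); p,d=camera("wrist")
cv2.imwrite("pics/w9.png",cv2.resize(p[15:190,240:400],None,fx=3.4,fy=3.4,interpolation=cv2.INTER_CUBIC))
o=-cv2.Rodrigues(c['rvec'])[0].T@c['tvec']
def P(u,v):
    _,r=ray(c,u,v,True); a=np.hypot((u-c['cx'])/c['fx'],(v-c['cy'])/c['fy']); return o+r*d[v,u]/np.cos(a)
for u,v in [(318,40),(318,70),(318,100),(318,140),(308,92),(330,92),(275,92)]: print(u,v,P(u,v).round(4))
```

```text
318 40 [0.5851 0.0301 0.0311]
318 70 [ 0.5866 -0.0064  0.0311]
318 100 [ 0.5881 -0.0421  0.0301]
318 140 [ 0.59   -0.0896  0.031 ]
308 92 [ 0.576  -0.033   0.0297]
330 92 [ 0.6016 -0.032   0.0313]
275 92 [ 0.534  -0.0329  0.006 ]
```

View pics/w9.png

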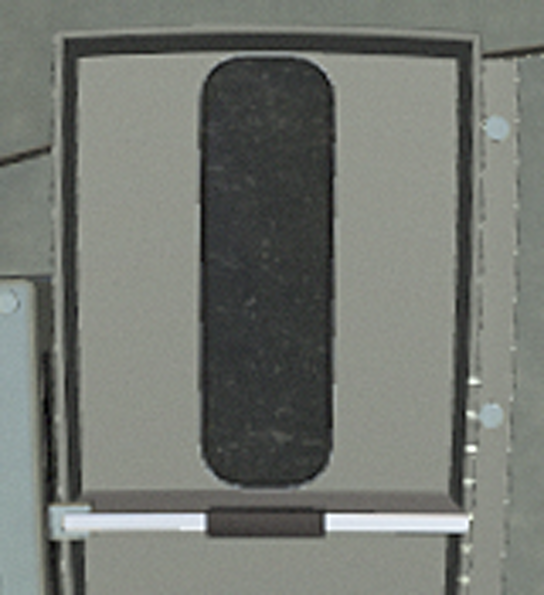

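Run:
```python
from h import *
job.job_done(); print(env.get_state()["time"])
```

```text
the job is handed in; nothing more can be done
the job is handed in; nothing more can be done
```

The job is done and handed in at about 36 s on the robot's clock. The handset lies flat and face up in the left bay, and the divider is in notch 4.

- **Divider:** It started in notch 2. I pushed the lever twice, one click each. The force rose to about 10 N and fell to about 4 N both times, and the lever sprang back home each time. The last wrist picture shows four ticks clear on the left-bay side and the divider at the fifth, so the left bay is 166 mm.
- **Handset:** I gripped the larger black handset across its width, lowered it into the bay until it touched the floor with 5 N, and let go. Depth readings put its top at 30–31 mm along its length, which matches 26 mm on a 5 mm floor. It has a gap at both ends.
- **Everything else:** The tape roll stayed on the desk where it was, and the gripper was clear of everything at hand-in. I did not go near the wax block, though I made no separate final check of it.
- **Disagreements:** The tray position from the top and wrist cameras differed by about 2 mm and 0.02 rad. I corrected the placing with a wrist picture taken while holding the handset over the bay.

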